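Tip the grooved forming block against the stop

ROBOT

A 6-joint arm with a two-finger parallel gripper is mounted at the origin on the work surface. World frame = base frame: x ahead of the robot, y to its left, z up, the work surface at z = 0. Lengths are in m, angles in rad, forces in N, time in s.
With the tool pointing down it reaches from about 0.425 to 0.95 m from the base axis. Payload 3.5 kg.
Tool frame: the origin (TCP) lies at the very end of the fingers, on their centre line; the grasp point (between the pads) lies 19 mm behind it; z points along the fingers, y is the line along which they close (so a half turn about z gives the same grasp; the last joint's range is limited). The gripper opens to 85 mm and grips with 20 to 120 N. Pads are 22 mm wide; open, the fingers measure 114 mm over their backs; the gripper's body (76 mm by 85 mm) begins 54 mm behind the grasp point. The pads swing forward as they close: fully open they stand 13 mm farther back than shut.
Start: joints at [0.954, 0.286, 1.577, -0, 1.279, -0.15], TCP at [0.304, 0.603, 0.231] pointing down, gripper open.
Joint ranges: [-2.77, 2.77], [-0.9, 2.22], [0.21, 2.48], [-1.53, 4.67], [0.24, 2.81], [-2.84, 2.84]. Speed limits (rad/s): [2.79, 2.79, 3.14, 3.14, 3.14, 3.14].

INTERFACE

Orientations are given as a unit quaternion [x, y, z, w].
In Python, from plant import ctrl gives the robot as it stands.
- The arm moves only by the tool carry_out, never from a script. Its argument "deltas" is one flat list of numbers, 6 for each row, row after row: the shift along the tool's x, y, z in m, then the turn, a rotation vector about the tool's x, y, z in rad. A call has 1 to 5 rows; each row is the pose to reach, as a shift and turn from the pose commanded when the call began, along the tool's axes at that moment; what a row does not reach only later rows make up. A row lasts 1/8 s, in which the tool goes at most 62.5 mm and 10.7 degrees, less where a joint would pass 70% of its speed; a pose out of reach is approached as far as the arm can. A call with a gripper value outside its range is refused whole. "grip" is the opening in per cent of the stroke, from 0 (shut) to 100 (fully open), set as the call begins (left out, the last holds). The fingers move at their own pace and stop on an object; "grip_force" is the grip in N (left out, the last holds). Time passes only in rows, so rows that repeat a pose let the fingers close. It gives the time, the measured TCP pose, the force, the opening and the grip force at its end, in the units of the state.
- ctrl.get_state(): the state, without advancing time (a new reading comes with each control period).
- ctrl.read_camera(name): name is "side" or "top"; returns (picture, depth): 420x560x3 uint8, red, green, blue; 420x560 float32, m along the optical axis (not along the pixel's ray), 0 where there is no reading.
- ctrl.camera_model(name): a dict with "intrinsics" (3x3 intrinsics, pixels), "extrinsics" (4x4, takes a point from world to camera coordinates). Camera axes: x right, y down, z forward; pixel columns grow to the right and rows downward; lengths in m; the calibration is good to about 2 mm. A picture is of the moment at which its call begins. camera_model takes no time and is no camera call.
- ctrl.sign_off(): hands the job in; it is judged then, once.
Trained networks look in the newest picture that a camera, given by its name, has taken for a name from the list of things; names that differ only in an ending like _2 or _b are one class to them, and where a whole thing is asked for, a point or a joint stands for the part that bears it (a point fixed in the world has none). Each returns a list of dicts, best first, with "score" (0 to 1); they miss things now and then, are a little off and sometimes report something else, mostly with a low value. They report only what shows in the picture. A call takes as long as a camera call. They do not tell look-alikes from the thing itself.
- ctrl.find_in(camera, query): "uv" ([column, row] in pixels, amid what is visible of it).
The state is a dict: "time": time; "qpos": joint angles; "dq": joint speeds; "joint_efforts": joint torques, N m; "eef_pos": TCP position; "tcp_rot": TCP orientation; "contact_force": force on the tool from outside, world axes, zero at the start; "wrist_torque": the same for the moment, N m; "opening": opening from 0.0 (shut) to 1.0 (fully open); "finger_force": force on a finger pad.
Only numpy, scipy, OpenCV 4.12 (cv2) and the standard library are available. Lean on these libraries where they do the work, as an engineer would, in place of code of your own. Each camera call takes 0.05 s, during which the arm holds its last target. There are 200 camera calls.

TASK

Push over the standing hardwood block that has the straight grooves, so that it falls towards the steel stop bar and lies flat with its grooves facing up; then push it along the bench until the end that was its top sits flush against the bar. Only push it: do not lift or carry it. Leave the block with the round hollows standing and everything else on the bench where it is.

Things in the scene. Friction and masses are not known exactly. Their poses are not given: they have to be found in the camera images.
- grooved_block: loose hardwood block, 45 mm thick (its x), 64 wide (y), 130 long (z), 0.2 to 0.4 kg, at first standing on end beside its dished twin. Three grooves (16, 10, 6 mm wide) run the whole length of one broad face and notch its top edge; x points out of that face, which looks away from the bar (within about 6 degrees). Origin: centre of the end it first stands on, z to the other end
- block_middle (a point): the middle of the grooved block, 65 mm from either end. Pushed near the top of the grooved face, the block overbalances at about 19 degrees of lean and falls by itself; it then lies 45 mm high, its far end roughly 35 to 90 mm short of the bar
- block_head (a point): the centre of the 45 x 64 mm end of the grooved block that is its top at the start (130 mm from its origin); this end is to meet the bar
- stop_bar: straight bright steel bar screwed to the bench, 340 mm long (its y), 16 mm thick (its x), 28 mm high, with a dark screw head near each end; origin at the centre of its underside. Its x axis points away from the blocks, square to the bar: the face that the block must meet is 8 mm from the origin on the -x side
- dished_block: a second hardwood block of the same wood and size (45 x 64 x 130 mm, standing on end), told apart by the round hollows (12 to 42 mm wide) in one broad face and its plain rectangular top; to be left standing; origin at the centre of its underside, z up, x out of the hollowed face
- ring_cone: small brass ring cone standing on the bench between the two blocks' ways, 30 mm wide, 50 mm high; origin at the centre of its underside
- polish_jar: closed jar 52 mm wide, 55 mm high, behind the stop bar; origin at the centre of its underside
- bangle: copper bangle lying flat behind the stop bar, 66 mm wide, 12 mm high; origin at the centre of its underside
- hammer: hammer lying on the bench, 220 mm long, x along it; origin on the bench near its middle
- file: file with a wooden handle lying on the bench, 257 mm long, 25 mm high, x along it; origin on the bench near its middle
- dividers: steel dividers lying on the bench, 125 mm long, 11 mm high; origin on the bench near their middle
There are look-alikes about, which are no part of the job. Leave any blue, green or red look-alike of the grooved_block alone.

How it is judged:
On the way:
1. the grooved block lies flat, grooves up (angle between grooved_block's own x axis and vertical below 0.08 rad and height (world z) of block_middle below 0.028 m), for 0.2 s.
At the end, for the whole second after the job is handed in: The grooved block lies flat on the bench at rest, grooves up (within 5 degrees), its former top end within 4 mm of the stop bar's near face and square to it within 3.4 degrees, the whole end backed by the bar; the dished block still stands (all of step 1 and x of block_head in the frame of stop_bar between -0.012 and -0.004 m and y of block_head in the frame of stop_bar between -0.135 and 0.135 m and x of block_middle in the frame of stop_bar below -0.05 m and angle between the z axis of grooved_block and the x axis of stop_bar, either way round below 0.06 rad and linear speed of grooved_block below 0.01 m/s and angle between dished_block's own z axis and vertical below 0.1 rad); the robot touches nothing.
It fails at once if the grooved block is lifted off the bench (height (world z) of block_middle above 0.085 m or (angle between grooved_block's own x axis and vertical below 0.12 rad and height (world z) of block_middle above 0.038 m)).
It fails at once if the dished block is tipped (angle between dished_block's own z axis and vertical above 0.3 rad).
It fails at once if a bystander is moved more than 20 mm (distance of any of dished_block, ring_cone, polish_jar, bangle, hammer, file, dividers from where it was at the start of the episode above 0.02 m).
It also fails if it takes over 38 s, if anything falls off the work surface, if the arm or the gripper's body presses on something with over 40 N, if the wrist force passes 120 N, or if a joint passes its speed limit or range.

## Working session

There is one attempt and no reset: what is moved stays moved. The work goes in short steps, Python scripts to look and compute and a tool call to move; the robot and the scene stay as the last step left them, time stands still between calls to the robot, and variables do not carry over. Pictures are saved under pics/ and viewed, at most 10 in all, crops included, and the job is handed in when it is done.

Besides the shell and the picture viewer there is one more tool, called after "Request:" in YAML: its name, and indented under it one key for each argument. carry_out: Moves the arm, as the interface text tells. Its arguments: {"type":"object","properties":{"deltas":{"type":"array"},"grip":{"type":"number"},"grip_force":{"type":"number"}},"required":["deltas"]}

```bash
mkdir -p pics; ls; cat > h.py <<'E'
import numpy as np, cv2
from plant import ctrl
from scipy.spatial.transform import Rotation as R
def cloud(n):
    im,d=ctrl.read_camera(n); m=ctrl.camera_model(n); K=np.array(m["intrinsics"]);T=np.array(m["extrinsics"])
    v,u=np.mgrid[:d.shape[0],:d.shape[1]]
    p=np.stack([(u-K[0,2])/K[0,0]*d,(v-K[1,2])/K[1,1]*d,d],-1)
    P=(p-T[:3,3])@T[:3,:3]; P[d==0]=np.nan
    return im,P
def save(im,f): cv2.imwrite('pics/'+f,im[:,:,::-1])
E
python3 - <<'E'
from h import *
for n in ("top","side"):
    im,P=cloud(n); save(im,n+'0.png'); np.save(n+'.npy',P)
    for q in ("grooved_block","dished_block","stop_bar","ring_cone"):
        for r in ctrl.find_in(n,q)[:3]:
            u,v=np.round(r["uv"]).astype(int); print(n,q,round(r["score"],2),u,v,np.round(P[v,u],3))
s=ctrl.get_state(); print(s)
E
```

```text
pics
top grooved_block 0.97 306 166 [ 0.572 -0.102  0.132]
top grooved_block 0.96 315 106 [ 0.697 -0.119  0.132]
top grooved_block 0.94 375 160 [ 0.587 -0.244  0.13 ]
top dished_block 0.66 271 230 [ 0.44  -0.031  0.133]
top stop_bar 0.56 192 182 [0.548 0.147 0.028]
side grooved_block 0.93 323 243 [ 0.57  -0.123  0.092]
side grooved_block 0.86 390 247 [ 0.698 -0.144  0.089]
side grooved_block 0.8 348 298 [ 0.584 -0.262  0.078]
side dished_block 0.87 244 223 [ 0.423 -0.041  0.093]
side stop_bar 0.55 302 203 [0.577 0.14  0.024]
side ring_cone 0.73 288 227 [0.53  0.058 0.01 ]
side ring_cone 0.55 323 244 [ 0.571 -0.121  0.089]
side ring_cone 0.51 300 206 [0.571 0.135 0.019]
{'time': 0.5, 'qpos': array([ 9.54033016e-01,  2.86323684e-01,  1.57674515e+00, -1.84732621e-05,
        1.27855207e+00, -1.49943512e-01]), 'dq': array([ 0.00042524,  0.00096589, -0.00099317,  0.00100236, -0.00077125,
       -0.00203165]), 'joint_efforts': array([-1.67589027e-03, -4.05460417e+01, -2.92556494e+01, -1.71016350e-04,
        1.15621129e-03,  1.65748993e-06]), 'eef_pos': array([0.30371322, 0.60278771, 0.23128457]), 'tcp_rot': array([ 2.31293707e-01,  9.72883971e-01, -1.64090746e-05,  2.91932691e-06]), 'contact_force': array([-0.55606768,  0.34317554,  0.52131795]), 'wrist_torque': array([ 0.00419852,  0.00404242, -0.02228059]), 'finger_force': 0.0, 'opening': 0.9966101936123549}
```

View pics/top0.png

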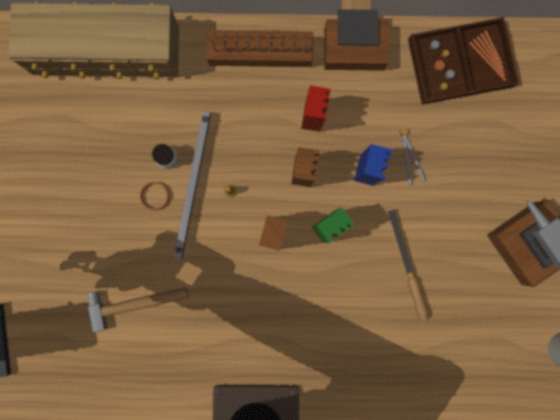

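View pics/side0.png

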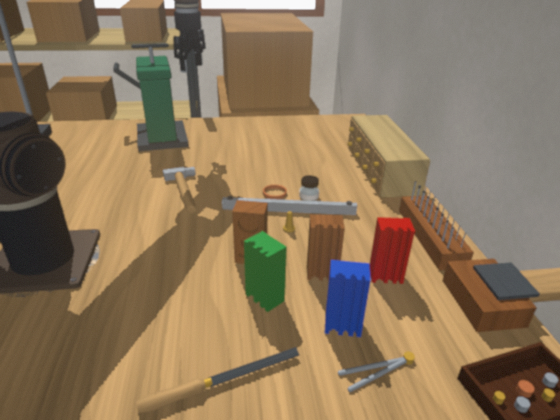

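The top view shows the natural-wood grooved block at (306,166), with notches on its right, and the dished block at (273,232). The bar runs from (206,117) to (180,253), the ring cone is at (229,190), and the coloured twins are right, above and below. Next I measure the block and bar geometry.

```bash
cat >> h.py <<'E'
def rect(P,mask):
    q=P[mask][:,:2]; (c,s,a)=cv2.minAreaRect((q*1000).astype(np.float32)); return np.round(np.array(c)/1000,4),np.round(s,1),round(a,2),len(q)
def bar(P):
    m=(P[...,2]>.022)&(P[...,2]<.034); v,u=np.mgrid[:420,:560]; m&=(u>170)&(u<215)&(v>108)&(v<262)
    # near and far edges robustly: rotate into bar frame
    q=P[m][:,:2]; c=np.median(q,0); d=np.linalg.svd(q-q.mean(0),full_matrices=False)[2][0]
    for _ in range(5):
        n=np.array([-d[1],d[0]]); k=abs((q-c)@n)<.012; c=q[k].mean(0); d=np.linalg.svd(q[k]-c,full_matrices=False)[2][0]
    if d[0]<0:d=-d
    n=np.array([-d[1],d[0]]); t=(q[k]-c)@d; w=(q[k]-c)@n
    c=c+d*(t.min()+t.max())/2
    return c,d,n,(t.max()-t.min()),np.percentile(w,[1,99])
E
python3 - <<'E'
from h import *
P=np.load('top.npy'); v,u=np.mgrid[:420,:560]
for nm,(a,b,c,d) in dict(gr=(285,328,140,192),dish=(252,296,210,255),green=(308,358,203,247),blue=(350,395,140,190),red=(298,334,82,136)).items():
    m=(u>a)&(u<b)&(v>c)&(v<d)&(abs(P[...,2]-.131)<.006); print(nm,rect(P,m),P[m].mean(0).round(4))
m=(u>218)&(u<240)&(v>178)&(v<200)&(P[...,2]>.008); print('cone',P[m].mean(0),P[m].min(0),P[m].max(0))
b=bar(P); print(b, np.degrees(np.arctan2(b[2][1],b[2][0])))
E
```

```text
gr (array([ 0.5783, -0.1009]), array([44.6, 64.4]), 81.57, 612) [ 0.5786 -0.0992  0.13  ]
dish (array([ 0.4355, -0.0343]), array([44.9, 64. ]), 75.42, 688) [ 0.4353 -0.0342  0.1301]
green (array([ 0.4531, -0.1613]), array([44.9, 64. ]), 36.5, 623) [ 0.4548 -0.1603  0.13  ]
blue (array([ 0.5853, -0.2476]), array([45.4, 65. ]), 75.75, 619) [ 0.5856 -0.2463  0.13  ]
red (array([ 0.7077, -0.1234]), array([44.9, 65.5]), 81.04, 606) [ 0.7082 -0.1219  0.1299]
cone [0.53121118 0.06429025 0.02893127] [0.51932935 0.05395431 0.00802366] [0.54467031 0.0791604  0.05194749]
(array([0.54497101, 0.14886805]), array([ 0.98442798, -0.17578838]), array([0.17578838, 0.98442798]), np.float64(0.33898535444558475), array([-0.00775878,  0.0082434 ])) 79.87545996047997
```

```bash
cat >> h.py <<'E'
def delta(pos,ang):
    s=ctrl.get_state(); R0=R.from_quat(s["tcp_rot"]); a=np.radians(ang)
    X=np.array([np.cos(a),np.sin(a),0]); Z=np.array([0,0,-1.]); Rt=R.from_matrix(np.stack([X,np.cross(Z,X),Z],1))
    d=R0.inv().apply(np.array(pos)-s["eef_pos"]); r=(R0.inv()*Rt).as_rotvec()
    print("t",round(s["time"],2),"pos",s["eef_pos"].round(4),"F",s["contact_force"].round(1)); print("delta",d.round(4),r.round(4))
E
python3 -c "
from h import *
delta([.570,-.154,.20],81.6)"
```

```text
t 0.5 pos [0.3037 0.6028 0.2313] F [-0.6  0.3  0.5]
delta [-0.5784 -0.556   0.0313] [-0.      0.      1.2506]
```

Request:
carry_out:
  deltas: [-0.578, -0.556, 0.031, 0, 0, 1.25, -0.578, -0.556, 0.031, 0, 0, 1.25, -0.578, -0.556, 0.031, 0, 0, 1.25, -0.578, -0.556, 0.031, 0, 0, 1.25, -0.578, -0.556, 0.031, 0, 0, 1.25]
  grip: 0

```text
time: 1.12
eef_pos: [0.4077, 0.3064, 0.2196]
tcp_rot: [0.648, 0.762, 0.001, 0.0]
contact_force: [0.4, 0.0, -0.6]
opening: -0.001
finger_force: 0.0
```

```bash
python3 -c "
from h import *
delta([.570,-.154,.20],81.6)"
```

```text
t 1.12 pos [0.4077 0.3064 0.2196] F [ 0.4  0.  -0.6]
delta [-0.4805  0.0864  0.0196] [ 0.0012 -0.0004  0.3074]
```

Request:
carry_out:
  deltas: [-0.48, 0.086, 0.02, 0, 0, 0.307, -0.48, 0.086, 0.02, 0, 0, 0.307, -0.48, 0.086, 0.02, 0, 0, 0.307, -0.48, 0.086, 0.02, 0, 0, 0.307, -0.48, 0.086, 0.02, 0, 0, 0.307]

```text
time: 1.75
eef_pos: [0.5131, 0.0122, 0.2069]
tcp_rot: [0.755, 0.656, 0.001, 0.001]
contact_force: [0.6, 0.5, -0.3]
opening: -0.001
finger_force: 0.0
```

```bash
python3 -c "
from h import *
delta([.570,-.154,.20],81.6)"
```

```text
t 1.75 pos [0.5131 0.0122 0.2069] F [ 0.6  0.5 -0.3]
delta [-0.1565  0.0797  0.007 ] [ 0.0015 -0.0002  0.0059]
```

Request:
carry_out:
  deltas: [-0.157, 0.08, 0.007, 0, 0, 0.006, -0.157, 0.08, 0.007, 0, 0, 0.006, -0.157, 0.08, 0.007, 0, 0, 0.006, -0.157, 0.08, 0.007, 0, 0, 0.006]

```text
time: 2.25
eef_pos: [0.5703, -0.1558, 0.1993]
tcp_rot: [0.758, 0.652, -0.0, 0.0]
contact_force: [-0.8, 0.6, -0.1]
opening: 0.001
finger_force: 0.0
```

```bash
python3 -c "
from h import *
delta([.570,-.154,.112],81.6)"
```

```text
t 2.25 pos [ 0.5703 -0.1558  0.1993] F [-0.8  0.6 -0.1]
delta [ 0.0018 -0.0006  0.0873] [ 0.0002  0.0005 -0.0044]
```

Request:
carry_out:
  deltas: [0, 0, 0.05, 0, 0, -0.004, 0, 0, 0.088, 0, 0, -0.004, 0.01, 0, 0.088, 0, 0, -0.004, 0.018, 0, 0.088, 0, 0, -0.004, 0.025, 0, 0.088, 0, 0, -0.004]

```text
time: 2.88
eef_pos: [0.5751, -0.1273, 0.1143]
tcp_rot: [0.755, 0.655, 0.001, 0.002]
contact_force: [0.0, -0.2, 0.7]
opening: 0.005
finger_force: 0.4
```

Request:
carry_out:
  deltas: [0.008, 0, 0, 0, 0, 0, 0.016, 0, 0, 0, 0, 0, 0.024, 0, 0, 0, 0, 0, 0.024, 0, 0, 0, 0, 0]

```text
time: 3.38
eef_pos: [0.5767, -0.1032, 0.1113]
tcp_rot: [0.755, 0.655, -0.0, -0.0]
contact_force: [0.5, 0.3, -0.1]
opening: -0.002
finger_force: 0.0
```

```bash
python3 - <<'E'
from h import *
im,P=cloud("side"); im2,_=cloud("top")
save(np.hstack([im[150:350,150:450],im2[60:260,150:450]]),'push1.png')
print(ctrl.get_state()["contact_force"])
E
```

```text
[ 0.80558083 -0.55838251 -0.08048781]
```

View pics/push1.png

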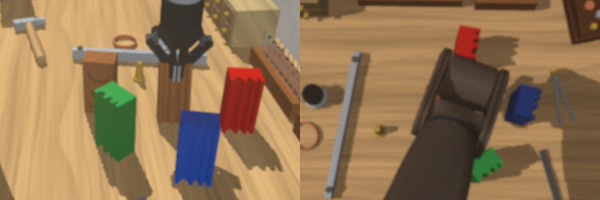

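The side crop shows the finger at the top of the grooved face and the block leaning. I keep pushing.

Request:
carry_out:
  deltas: [0.008, 0, 0, 0, 0, 0, 0.016, 0, 0, 0, 0, 0, 0.024, 0, 0, 0, 0, 0, 0.024, 0, 0, 0, 0, 0, 0.024, 0, 0, 0, 0, 0]

```text
time: 4.1
eef_pos: [0.5802, -0.0801, 0.1115]
tcp_rot: [0.756, 0.655, -0.0, 0.0]
contact_force: [1.4, -0.1, -0.1]
opening: -0.002
finger_force: 0.0
```

```bash
python3 - <<'E'
from h import *
im,P=cloud("side"); save(im[150:350,150:450],'push2.png')
delta([.570,-.165,.15],80.5)
E
```

```text
t 4.15 pos [ 0.5803 -0.0803  0.1115] F [-0.1  0.7  0.4]
delta [-0.0853  0.0019 -0.0385] [0.0001 0.0002 0.0234]
```

View pics/push2.png

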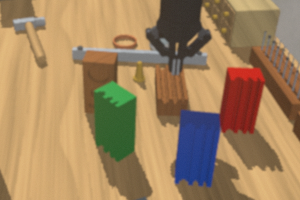

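The block has fallen flat with its grooves up, at about (170,90) in the crop. I back off and measure it.

Request:
carry_out:
  deltas: [-0.05, 0, -0.04, 0, 0, 0.023, -0.085, 0.002, -0.06, 0, 0, 0.023, -0.085, 0.002, -0.06, 0, 0, 0.023]
  grip: 35

```text
time: 4.53
eef_pos: [0.5713, -0.1677, 0.1744]
tcp_rot: [0.764, 0.645, 0.001, 0.003]
contact_force: [-0.4, 0.5, 0.4]
opening: 0.349
finger_force: 0.0
```

```bash
cat >> h.py <<'E'
def lying(P,c0=(.58,.0)):
    m=(P[...,2]>.036)&(P[...,2]<.05)&(abs(P[...,0]-.59)<.07)&(P[...,1]>-.12)&(P[...,1]<.135); return m
E
python3 - <<'E'
from h import *
for n in("side","top"):
    im,P=cloud(n); m=lying(P); im2=im.copy(); im2[m]=[255,0,255]
    print(n,rect(P,m),np.nanmedian(P[m][:,2]))
    save(np.hstack([im[80:330,150:450],im2[80:330,150:450]]),n+'3.png')
delta([.57,-.1,.02],80.5)
E
```

```text
side (array([ 0.571 , -0.0073]), array([142.7, 106.2]), 81.81, 746) 0.04362932800646116
top (array([ 0.5711, -0.0043]), array([141.1, 107. ]), 82.09, 1261) 0.04377517492550768
t 4.62 pos [ 0.5698 -0.1647  0.1712] F [-0.5 -0.1  0.3]
delta [ 0.0638 -0.0105  0.1512] [-0.0004 -0.0005 -0.0009]
```

View pics/side3.png

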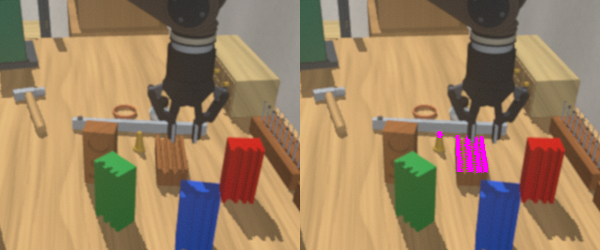

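View pics/top3.png

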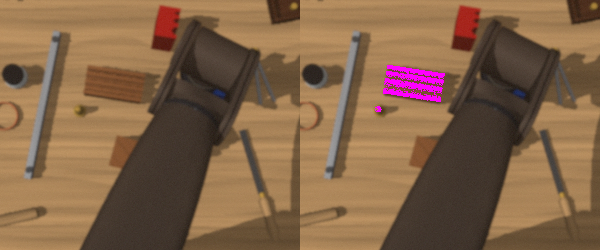

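The block lies flat in the top view, clear of the arm, but my mask also picks up the cone. I redo the fit without it.

```bash
cat >> h.py <<'E'
def block(P):
    m=lying(P).astype(np.uint8); n,l,st,_=cv2.connectedComponentsWithStats(cv2.morphologyEx(m,cv2.MORPH_CLOSE,np.ones((5,5))))
    return m.astype(bool)&(l==1+np.argmax(st[1:,4]))
BC,BD,BN=np.array([.54497,.14887]),np.array([.98443,-.17579]),np.array([.17579,.98443])
def report(P):
    m=block(P); r=rect(P,m); print(r); q=cv2.boxPoints((tuple(r[0]*1000.),tuple(r[1]),r[2]))/1000
    print('corners world',q.round(4).tolist()); print('bar frame x,y',np.stack([(q-BC)@BN,(q-BC)@-BD],1).round(4).tolist())
E
python3 - <<'E'
from h import *
im,P=cloud("top"); report(P)
E
```

```text
(array([ 0.5914, -0.0127]), array([129.9,  64.9]), 81.49, 1211)
corners world [[0.5497000217437744, -0.07209999859333038], [0.6139000058174133, -0.08169999718666077], [0.6330999732017517, 0.04670000076293945], [0.5688999891281128, 0.056299999356269836]]
bar frame x,y [[-0.2167, -0.0435], [-0.2149, -0.1084], [-0.0851, -0.1047], [-0.0869, -0.0398]]
```

```bash
python3 -c "
from h import *
delta([.5758,-.1115,.015],79.9)"
```

```text
t 4.67 pos [ 0.5695 -0.164   0.1704] F [0.  1.2 0.3]
delta [ 0.0527 -0.0022  0.1555] [-0.0018 -0.0009  0.0106]
```

Request:
carry_out:
  deltas: [0.053, -0.002, 0.05, 0, 0, 0.011, 0.053, -0.002, 0.1, 0, 0, 0.011, 0.053, -0.002, 0.15, 0, 0, 0.011, 0.053, -0.002, 0.155, 0, 0, 0.011, 0.053, -0.002, 0.155, 0, 0, 0.011]

```text
time: 5.3
eef_pos: [0.5772, -0.1116, 0.0169]
tcp_rot: [0.766, 0.642, 0.0, 0.0]
contact_force: [0.7, 0.8, 0.4]
opening: 0.351
finger_force: 0.0
```

```bash
python3 -c "
from h import *
delta(list(np.array([.582,-.077])+BN*(.078-.011))+[.015],79.9)"
```

```text
t 5.3 pos [ 0.5772 -0.1116  0.0169] F [0.7 0.8 0.4]
delta [ 0.1019 -0.0013  0.0019] [ 0.0001 -0.      0.0005]
```

Request:
carry_out:
  deltas: [0.015, 0, 0, 0, 0, 0, 0.025, 0, 0, 0, 0, 0, 0.037, 0, 0, 0, 0, 0, 0.05, 0, 0, 0, 0, 0, 0.06, 0, 0, 0, 0, 0]

```text
time: 5.92
eef_pos: [0.5878, -0.0522, 0.0169]
tcp_rot: [0.767, 0.642, 0.0, 0.0]
contact_force: [0.5, -3.1, 2.1]
opening: 0.349
finger_force: 1.4
```

```bash
python3 - <<'E'
from h import *
im,P=cloud("top"); report(P); save(im[60:260,100:400],'top4.png')
delta(list(np.array([.582,-.077])+BN*(.078-.011))+[.015],79.9)
E
```

```text
(array([0.6044, 0.0574]), array([60.8, 64.4]), 80.08, 528)
corners world [[0.5673999786376953, 0.032999999821186066], [0.6309000253677368, 0.021900000050663948], [0.6413999795913696, 0.08179999887943268], [0.5778999924659729, 0.09290000051259995]]
bar frame x,y [[-0.1101, -0.0425], [-0.1099, -0.1069], [-0.0491, -0.1067], [-0.0493, -0.0423]]
t 5.97 pos [ 0.5877 -0.051   0.0166] F [ 0.3  0.1 -0.5]
delta [ 0.0404 -0.001   0.0016] [ 0.0002 -0.0009  0.0004]
```

View pics/top4.png

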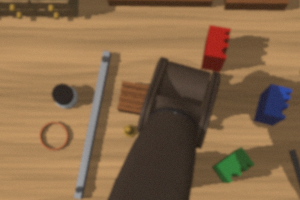

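The block is square to the bar with its head 41 mm short. I go on in smaller steps.

Request:
carry_out:
  deltas: [0.01, 0, 0, 0, 0, 0, 0.02, 0, 0, 0, 0, 0, 0.03, 0, 0, 0, 0, 0, 0.036, 0, 0, 0, 0, 0, 0.038, 0, 0, 0, 0, 0]

```text
time: 6.6
eef_pos: [0.594, -0.0151, 0.0164]
tcp_rot: [0.766, 0.642, -0.0, -0.0]
contact_force: [-2.1, -2.9, 1.4]
opening: 0.347
finger_force: 1.3
```

Request:
carry_out:
  deltas: [0.0015, 0, 0, 0, 0, 0, 0.003, 0, 0, 0, 0, 0]

```text
time: 6.85
eef_pos: [0.5945, -0.0127, 0.0164]
tcp_rot: [0.767, 0.642, -0.0, -0.0]
contact_force: [-0.6, -2.5, 0.7]
opening: 0.352
finger_force: 1.2
```

```bash
python3 - <<'E'
from h import *
im,P=cloud("top"); report(P); print(ctrl.get_state()["contact_force"],ctrl.get_state()["eef_pos"])
E
```

```text
(array([0.613 , 0.1057]), array([55.6, 64.3]), 79.85, 429)
corners world [[0.5764999985694885, 0.08399999886751175], [0.6396999955177307, 0.07270000129938126], [0.6495000123977661, 0.1273999959230423], [0.5863000154495239, 0.1386999934911728]]
bar frame x,y [[-0.0583, -0.0424], [-0.0584, -0.1067], [-0.0028, -0.1067], [-0.0027, -0.0424]]
[-0.9219586  -2.04575189 -0.02745958] [ 0.59452667 -0.01249401  0.01636097]
```

Request:
carry_out:
  deltas: [0.001, 0, 0, 0, 0, 0, 0.002, 0, 0, 0, 0, 0, 0.003, 0, 0, 0, 0, 0]

```text
time: 7.28
eef_pos: [0.5949, -0.0109, 0.0164]
tcp_rot: [0.766, 0.642, -0.001, 0.001]
contact_force: [-1.9, -8.6, 0.9]
opening: 0.347
finger_force: 4.6
```

Request:
carry_out:
  deltas: [0.001, 0, 0, 0, 0, 0, 0.002, 0, 0, 0, 0, 0]

```text
time: 7.52
eef_pos: [0.5949, -0.0109, 0.0164]
tcp_rot: [0.766, 0.643, -0.003, 0.002]
contact_force: [-4.1, -15.4, 2.9]
opening: 0.353
finger_force: 7.9
```

The force rose to 15 N with no further travel, so the block is seated on the bar. I withdraw.

Request:
carry_out:
  deltas: [-0.01, 0, 0, 0, 0, 0, -0.05, 0, 0, 0, 0, 0, -0.08, 0, 0, 0, 0, 0, -0.08, 0, -0.06, 0, 0, 0, -0.08, 0, -0.12, 0, 0, 0]

```text
time: 8.15
eef_pos: [0.5805, -0.086, 0.1364]
tcp_rot: [0.767, 0.642, -0.0, -0.002]
contact_force: [0.6, -0.2, 0.5]
opening: 0.349
finger_force: 0.0
```

Request:
carry_out:
  deltas: [-0.05, 0, -0.06, 0, 0, 0, -0.07, 0, -0.06, 0, 0, 0, -0.07, 0, -0.06, 0, 0, 0]

```text
time: 8.52
eef_pos: [0.5698, -0.1566, 0.1982]
tcp_rot: [0.768, 0.641, 0.001, 0.001]
contact_force: [-0.5, 0.8, -0.5]
opening: 0.351
finger_force: 0.0
```

```bash
python3 - <<'E'
from h import *
im,P=cloud("top"); report(P); save(im[60:300,100:440],'top5.png'); s=ctrl.get_state();print(s["time"],s["eef_pos"],s["contact_force"])
m=block(P); q=P[m]; x=(q[:,:2]-BC)@BN; print('x pct',np.percentile(x,[0,1,3,97,99,100]).round(4))
im,_=cloud("side"); save(im[100:350,150:450],'side5.png')
E
```

```text
(array([0.6058, 0.0644]), array([129.8,  65.1]), 79.92, 1235)
corners world [[0.5623999834060669, 0.006200000178068876], [0.6265000104904175, -0.005200000014156103], [0.6492000222206116, 0.1225999966263771], [0.585099995136261, 0.1340000033378601]]
bar frame x,y [[-0.1374, -0.0422], [-0.1373, -0.1073], [-0.0075, -0.1072], [-0.0076, -0.0421]]
8.575 [ 0.56910987 -0.15524312  0.19648279] [-0.54057095 -0.0457777  -0.68904745]
x pct [-0.1374 -0.1363 -0.1337 -0.0113 -0.0089 -0.0075]
```

View pics/top5.png

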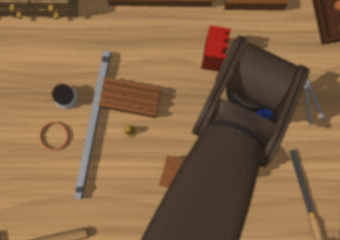

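View pics/side5.png

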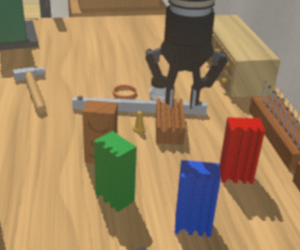

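The block lies grooves up with its head flush on the bar: head at x = -0.0075 m in the bar frame, square within 0.1°. Dished block, cone and the rest look undisturbed, and the gripper is clear. I hand in.

```bash
python3 -c "
from plant import ctrl
print(ctrl.sign_off())"
```

```text
the job is handed in; nothing more can be done
None
```

The grooved block now lies grooves up with its former top end flush and square against the stop bar, the dished block is still standing, and the job is handed in; the hand-in returned no verdict.

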